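# Clock a screw-on microscope camera and lock it

### The job

The camera on top of the inspection microscope has only been started on its thread. Screw it down, clockwise from above, until you feel the rubber ring under it grip, then carry on just to the first position where its long sides lie parallel to the long edges of the stage plate (either way round will do), and only then swing the clamp lever under it fully shut against its stop to lock it. Turn and push gently, so that the focus slide keeps its height and neither camera nor lever is strained, leave the other things on the bench where they are, and let go of everything at the end.

Things in the scene. Friction and masses are not known exactly. Their poses are not given: they have to be found in the camera images.
- camera_center (a point): Centre of the camera body, a light grey block 44 mm (its x) by 66 mm (its y, the long sides) by 48 mm high (its z, up), two sockets up to 10 mm tall on top. It turns about its own z on an upright thread and sinks 2 mm a turn; clockwise from above screws it down. Grip it across the 44 mm. No hard stop. It starts loose, up to about half a turn short of the point where its rubber ring grips.
- mount (a point): Centre of the top of the black clamp collar (52 mm wide, 20 mm high), on the camera's thread axis. It moves only with the focus slide. Above it: 9 mm of steel mount, 3 mm rubber ring, 5 mm camera flange, camera body. Loose, the camera takes about 0.05 N m to turn; once the ring grips, about 0.4 N m, constant. The angle where it grips differs each time and cannot be seen. The gripping rubber winds up: let go, the camera springs back about 0.05 rad, then stays.
- stage (a point): Centre of the top of the black stage plate at the foot of the microscope, 88 mm (its x) by 126 mm (its y, the long edges), on the lens axis, below lens and camera. Camera y parallel to stage y, either way round, is square; the first square position after the ring grips lies between a tenth and a third of a turn further on. The next, half a turn later, over-tightens it.
- lever_pivot (a point): Upright pin of the clamp lever, 38 mm from the lens axis on the stage's -y side, at collar height. Collar, lens, mount and camera ride on the focus slide on the column: friction holds it up to about 15 N up or down, beyond that it slips and focus is lost.
- lever_knob (a point): Centre of the black ball knob, 20 mm across, at the end of the steel clamp lever: 80 mm from the pivot pin and 23 mm above its point. Open, the lever sticks out sideways from the collar (stage -y); shutting swings it level about the pin, clockwise from above, towards stage -x. It takes about 3 N at the knob and stays where it is left.
- clamp_lever (a joint): Angle of the clamp lever in rad: 0 straight out (stage -y), 1.30 against its stop, fully shut; starts between 0 and 0.25.
- specimen: Black resin specimen puck, 30 mm across, 18 mm high, lying on the stage plate under the lens; origin at the centre of its underside. Leave it.
- etchant: Amber bottle, 52 mm across, 105 mm tall, standing on the bench; origin at the centre of its underside. Leave it.
- objective: Steel microscope objective, 34 mm across, 40 mm tall, standing on the bench; origin at the centre of its underside. Leave it.
- petri_dish: Shallow glass dish, 90 mm across, 16 mm high, on the bench; origin at the centre of its underside. Leave it.

How it is judged:
On the way, in this order (a step that is already met when the one before it is completed fails the run):
1. the camera is screwed down past the point where its rubber ring grips, square with the stage plate, with the clamp lever still open (angle between the y axis of camera_center and the y axis of stage, either way round below 0.07 rad and z of camera_center in the frame of mount below 0.04085 m and not (z of camera_center in the frame of mount below 0.0399 m) and value of joint clamp_lever below 0.5 rad), for 0.2 s.
2. the clamp lever is swung shut against its stop (value of joint clamp_lever above 1.2 rad), for 0.2 s.
At the end, for the whole second after the job is handed in: The camera's long sides are within 0.07 rad (4 degrees) of parallel to the long edges of the stage plate, either way round, at the first such position after its rubber ring grips; the clamp lever is shut (over 1.2 of its 1.3 rad); all is let go and at rest (angle between the y axis of camera_center and the y axis of stage, either way round below 0.07 rad and z of camera_center in the frame of mount below 0.04085 m and not (z of camera_center in the frame of mount below 0.0399 m) and value of joint clamp_lever above 1.2 rad and angular speed of camera below 0.05 rad/s); the robot touches nothing.
It fails at once if the camera is over-tightened: driven about half a turn or more past the point where its ring grips (z of camera_center in the frame of mount below 0.0399 m).
It fails at once if the focus slide is pushed or pulled more than 3 mm out of its height (distance of mount from where it was at the start of the episode above 0.003 m).
It fails at once if the clamp lever is pushed or struck with more than 30 N (contact force between the arm and clamp_lever above 30 N).
It fails at once if the specimen, bottle, objective or dish is moved more than 15 mm (distance of any of specimen, etchant, objective, petri_dish from where it was at the start of the episode above 0.015 m).
It also fails if it takes over 72 s, if anything falls off the work surface, if the arm or the gripper's body presses on something with over 40 N, if the wrist force passes 120 N, or if a joint passes its speed limit or range.

### The arm

A 6-joint arm with a two-finger parallel gripper is mounted at the origin on the work surface. World frame = base frame: x ahead of the robot, y to its left, z up, the work surface at z = 0. Lengths are in m, angles in rad, forces in N, time in s.
With the tool pointing down it reaches from about 0.375 to 0.9 m from the base axis. Payload 3.1 kg.
Tool frame: the origin (TCP) lies at the very end of the fingers, on their centre line; the grasp point (between the pads) lies 19 mm behind it; z points along the fingers, y is the line along which they close (so a half turn about z gives the same grasp; the last joint's range is limited). The gripper opens to 87 mm and grips with 3 to 60 N. Pads are 19 mm wide; open, the fingers measure 117 mm over their backs; the gripper's body (75 mm by 190 mm) begins 51 mm behind the grasp point.
Start: joints at [-1.48, 0.527, 1.433, -0, 1.181, -0.178], TCP at [0.166, -0.603, 0.223] pointing down, gripper open.
Joint ranges: [-3.08, 3.08], [-0.75, 2.2], [0.22, 2.44], [-1.43, 4.57], [0, 2.65], [-2.85, 2.85]. Speed limits (rad/s): [2.79, 2.79, 3.14, 3.14, 3.14, 3.14].

### API

Orientations are given as a unit quaternion [x, y, z, w].
In Python, from rig import robot gives the robot as it stands. The module is installed in compiled form; this text tells all that it offers.
- The arm moves only by the tool servo_tool, never from a script. Its argument "rows" is one flat list of numbers, 5 for each row, row after row: the closure, from -1 (fully open) to 1 (shut), so that 0 is half open, then the shift along the tool's x, y, z in m, then the turn about the tool's z in degrees. A call has 1 to 5 rows; each row shifts and turns the commanded pose from where the row before left it, along the tool's axes as they then stand; what a row does not reach is not made up. A row lasts 1/12 s, in which the tool goes at most 41.7 mm and 7.16 degrees, less where a joint would pass 70% of its speed; a pose out of reach is approached as far as the arm can. A call with a gripper value outside its range is refused whole. The fingers move at their own pace and stop on an object; "newtons" is the grip in N (left out, the last holds). Time passes only in rows, so rows that do not move let the fingers close. It gives the time, the measured TCP pose, the force, the opening and the grip force at its end, in the units of the state.
- robot.get_obs(): the state, without advancing time (a new reading comes with each control period).
- robot.camera(name): name is "side" or "top" or "wrist"; returns a dict with "pixels" (400x640x3 uint8, red, green, blue), "intrinsics" (3x3 intrinsics, pixels), "rvec" (rotation vector, rad) and "tvec" (3), from world to camera coordinates, as OpenCV has them; the wrist camera has in their place "mount" (4x4, takes a point from camera to tool coordinates, whose origin is the TCP and whose axes are the flange's). Camera axes: x right, y down, z forward; pixel columns grow to the right and rows downward; lengths in m; the calibration is good to about 2 mm. A picture is of the moment at which its call begins: read the wrist's pose just before it. There is no depth.
- robot.hand_in(): hands the job in; it is judged then, once.
Trained networks look in a picture, given as the dict that the camera call returned (one of the last four; its "shot" number tells which), for a name from the list of things; names that differ only in an ending like _2 or _b are one class to them, and where a whole thing is asked for, a point or a joint stands for the part that bears it (a point fixed in the world has none). Each returns a list of dicts, best first, with "score" (0 to 1); they miss things now and then, are a little off and sometimes report something else, mostly with a low value. They report only what shows in the picture. A call takes as long as a camera call.
- robot.spot_in(picture, query): "at" ([x, y, z] in m, in world coordinates, good to about 4 mm: the middle of the surface that is visible of it).
- robot.outline_of(picture, query): "region" (400x640 bool, what is visible of it).
- robot.place_of(picture, query): "at" ([x, y, z] in m, in world coordinates, good to about 4 mm: a listed point, or the origin of a listed thing).
The state is a dict: "time": time; "q": joint angles; "joint_velocities": joint speeds; "joint_torque": joint torques, N m; "position": TCP position; "tool_rot": TCP orientation; "ft_force": force on the tool from outside, world axes, zero at the start; "moment": the same for the moment, N m; "grip_width": finger opening in m; "grip_force": force on a finger pad.
Only numpy, scipy, OpenCV 4.12 (cv2) and the standard library are available. Lean on these libraries where they do the work, as an engineer would, in place of code of your own. Each camera call takes 0.05 s, during which the arm holds its last target. There are 200 camera calls.

## Working session

There is one attempt and no reset: what is moved stays moved. The work goes in short steps, Python scripts to look and compute and a tool call to move; the robot and the scene stay as the last step left them, time stands still between calls to the robot, and variables do not carry over. Pictures are saved under pics/ and viewed, at most 10 in all, crops included, and the job is handed in when it is done.

Besides the shell and the picture viewer there is one more tool, called after "Request:" as name(argument=value, ...) on one line, values as JSON. servo_tool: Moves the arm, as the interface text tells. Its arguments: {"type":"object","properties":{"rows":{"type":"array","items":{"type":"number"}},"newtons":{"type":"number"}},"required":["rows"]}

```bash
mkdir -p pics; cat > h.py <<'E'
import numpy as np, cv2
from scipy.spatial.transform import Rotation as R
from rig import robot
def save(p,n): cv2.imwrite('pics/'+n,cv2.cvtColor(p['pixels'],cv2.COLOR_RGB2BGR))
def proj(p,X):
    return cv2.projectPoints(np.array(X,float).reshape(-1,3),p['rvec'],p['tvec'],p['intrinsics'],None)[0][:,0]
def onplane(p,uv,z):
    Rm=cv2.Rodrigues(np.array(p['rvec'],float))[0];t=np.array(p['tvec'],float).ravel()
    c=-Rm.T@t
    d=(Rm.T@np.linalg.inv(p['intrinsics'])@np.c_[np.array(uv,float).reshape(-1,2),np.ones(np.size(uv)//2)].T).T
    return c+d*((z-c[2])/d[:,2])[:,None]
E
python3 - <<'E'
from h import *
np.set_printoptions(precision=4,suppress=True)
o=robot.get_obs();print(o)
for n in ('top','side'):
    p=robot.camera(n);save(p,n+'0.png')
    print(n,-cv2.Rodrigues(np.array(p['rvec'],float))[0].T@np.array(p['tvec'],float).ravel())
    for q in 'camera_center mount stage lever_pivot lever_knob specimen etchant objective petri_dish'.split():
        r=robot.place_of(p,q)
        print(q,[(np.round(a['at'],4),round(a['score'],2)) for a in r[:2]])
E
```

```text
{'time': 0.0, 'q': array([-1.4805,  0.5285,  1.4339, -0.    ,  1.1814, -0.1785]), 'joint_velocities': array([-0.0011,  0.0006, -0.0002,  0.0004, -0.0001, -0.0011]), 'joint_torque': array([  0.0008, -44.0034, -17.6592,   0.0633,   0.0582,  -0.0002]), 'position': array([ 0.1659, -0.6018,  0.2216]), 'tool_rot': array([ 0.991 ,  0.134 ,  0.    , -0.0011]), 'ft_force': array([ 0.9955, -0.2034, -0.739 ]), 'moment': array([-0.0115, -0.0142,  0.0158]), 'grip_force': 0.0, 'grip_width': 0.08692770688557704}
top [0.5015 0.1095 1.1346]
camera_center [(array([0.5655, 0.1154, 0.2932]), 0.9)]
mount [(array([0.5657, 0.117 , 0.2498]), 0.95)]
stage [(array([0.5633, 0.112 , 0.0328]), 0.78)]
lever_pivot [(array([0.5536, 0.0759, 0.2436]), 0.7)]
lever_knob [(array([0.5248, 0.0012, 0.2701]), 0.75)]
specimen []
etchant [(array([0.6927, 0.2949, 0.0006]), 0.68)]
objective [(array([0.4836, 0.2256, 0.0024]), 0.6)]
petri_dish [(array([ 0.5307, -0.0864, -0.0016]), 0.62)]
side [ 0.3691 -0.5976  0.7704]
camera_center [(array([0.5683, 0.1179, 0.2914]), 0.88)]
mount [(array([0.5648, 0.116 , 0.2503]), 0.61)]
stage [(array([0.5654, 0.1139, 0.0329]), 0.59), (array([0.6912, 0.3005, 0.0028]), 0.23)]
lever_pivot [(array([0.5535, 0.0782, 0.2478]), 0.82)]
lever_knob [(array([0.5267, 0.0026, 0.263 ]), 0.57)]
specimen [(array([0.5637, 0.1163, 0.0352]), 0.49), (array([0.481 , 0.2182, 0.0019]), 0.21)]
etchant [(array([0.6871, 0.3034, 0.0005]), 0.74), (array([ 0.5345, -0.0864,  0.0013]), 0.21)]
objective [(array([0.4818, 0.2191, 0.0026]), 0.59)]
petri_dish [(array([ 0.531 , -0.0935,  0.0003]), 0.97)]
```

View pics/top0.png

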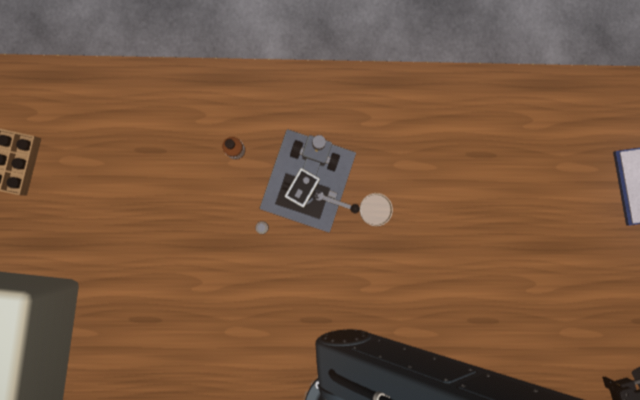

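View pics/side0.png

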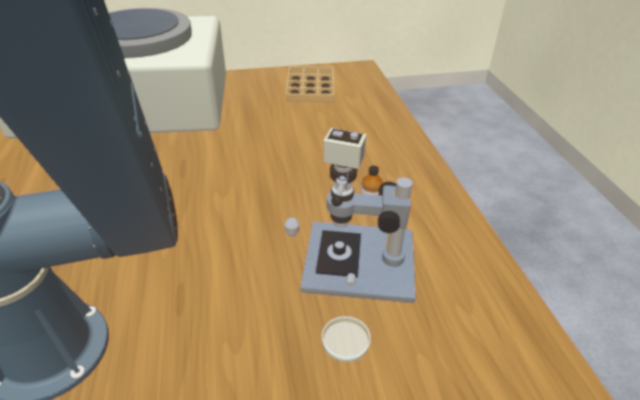

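The top view shows the camera body at (303,188) with its long side at about 60° to the picture rows, the knob at (355,209), the dish at (376,209) and the grey base around them. The side view shows the column top below the camera body, so the gripper should clear it.

```bash
cat >> h.py <<'E'
def pose():
    o=robot.get_obs();x=R.from_quat(o['tool_rot']).as_matrix()[:,0]
    return np.array(o['position']),np.degrees(np.arctan2(x[1],x[0])),o
def plan(p,a,q,b,n):   # rows from pose (p, yaw a deg) to (q, yaw b), n rows
    p=np.array(p,float);q=np.array(q,float);d=(q-p)/n;da=(a-b)/n
    for i in range(n):
        t=np.radians(a);c,s=np.cos(t),np.sin(t)
        print(f"{c*d[0]+s*d[1]:.4f},{s*d[0]-c*d[1]:.4f},{-d[2]:.4f},{da:.2f}",end='\n' if i%5==4 else ' | ')
        a-=da
    print()
E
python3 - <<'E'
from h import *
np.set_printoptions(precision=4,suppress=True)
p=robot.camera('wrist');print(p['mount'],p['intrinsics'])
P,a,o=pose();print(P,a)
plan(P,a,[.53,.10,.50],151.3,20)
t=robot.camera('top')
for q in ('stage','camera_center'):
    r=robot.outline_of(t,q)
    for x in r[:1]:
        m=x['region'].astype(np.uint8);c=max(cv2.findContours(m,0,2)[0],key=cv2.contourArea)
        w=onplane(t,c.reshape(-1,2),.033 if q=='stage' else .315)[:,:2]
        print(q,x['score'],m.sum(),cv2.minAreaRect((w*1000).astype(np.float32)))
E
```

```text
[[ 0.0012 -0.9656 -0.26    0.0711]
 [ 1.      0.0011  0.0004  0.0011]
 [-0.0001 -0.26    0.9656 -0.1619]
 [ 0.      0.      0.      1.    ]] [[340.0861   0.     318.9878]
 [  0.     340.0861 199.2705]
 [  0.       0.       1.    ]]
[ 0.166  -0.6025  0.2226] 15.400937525647489
0.0269,-0.0290,-0.0139,-6.79 | 0.0301,-0.0256,-0.0139,-6.79 | 0.0329,-0.0219,-0.0139,-6.79 | 0.0353,-0.0179,-0.0139,-6.79 | 0.0372,-0.0135,-0.0139,-6.79
0.0385,-0.0091,-0.0139,-6.79 | 0.0393,-0.0044,-0.0139,-6.79 | 0.0396,0.0002,-0.0139,-6.79 | 0.0393,0.0049,-0.0139,-6.79 | 0.0384,0.0095,-0.0139,-6.79
0.0370,0.0140,-0.0139,-6.79 | 0.0351,0.0183,-0.0139,-6.79 | 0.0327,0.0223,-0.0139,-6.79 | 0.0298,0.0260,-0.0139,-6.79 | 0.0265,0.0294,-0.0139,-6.79
0.0229,0.0323,-0.0139,-6.79 | 0.0189,0.0348,-0.0139,-6.79 | 0.0146,0.0368,-0.0139,-6.79 | 0.0102,0.0382,-0.0139,-6.79 | 0.0056,0.0392,-0.0139,-6.79

stage 0.75 2006 ((624.8342895507812, 58.177574157714844), (209.37588500976562, 188.11239624023438), 83.3725357055664)
camera_center 0.95 785 ((564.02783203125, 115.7198486328125), (45.560733795166016, 69.36187744140625), 60.921669006347656)
```

Request:
servo_tool(rows=[-1, 0.027, -0.029, -0.012, -6.8, -1, 0.03, -0.0255, -0.012, -6.8, -1, 0.033, -0.022, -0.012, -6.8, -1, 0.035, -0.018, -0.012, -6.8, -1, 0.037, -0.0135, -0.012, -6.8])

```text
time: 1.62
position: [0.2571, -0.4254, 0.283]
tool_rot: [0.907, 0.42, 0.0, -0.0]
ft_force: [1.3, 0.3, 0.5]
grip_width: 0.0867
grip_force: 0.0
```

Request:
servo_tool(rows=[-1, 0.0385, -0.009, -0.012, -6.8, -1, 0.039, -0.0045, -0.012, -6.8, -1, 0.039, 0, -0.012, -6.8, -1, 0.039, 0.005, -0.012, -6.8, -1, 0.0385, 0.0095, -0.012, -6.8])

```text
time: 2.03
position: [0.3472, -0.2505, 0.3434]
tool_rot: [0.745, 0.667, 0.0, 0.0]
ft_force: [1.5, -0.4, -0.0]
grip_width: 0.0868
grip_force: 0.0
```

Request:
servo_tool(rows=[-1, 0.037, 0.014, -0.012, -6.8, -1, 0.035, 0.0185, -0.012, -6.8, -1, 0.0325, 0.0225, -0.012, -6.8, -1, 0.03, 0.026, -0.012, -6.8, -1, 0.0265, 0.0295, -0.012, -6.8])

```text
time: 2.45
position: [0.4384, -0.0745, 0.4035]
tool_rot: [0.517, 0.856, 0.0, 0.0]
ft_force: [0.3, -0.4, -0.2]
grip_width: 0.0873
grip_force: 0.0
```

Request:
servo_tool(rows=[-1, 0.023, 0.0325, -0.012, -6.8, -1, 0.019, 0.035, -0.012, -6.8, -1, 0.0145, 0.037, -0.012, -6.8, -1, 0.01, 0.0385, -0.012, -6.8, -1, 0, 0, 0, 0])

```text
time: 2.87
position: [0.5146, 0.0704, 0.4528]
tool_rot: [0.299, 0.954, 0.003, 0.003]
ft_force: [0.1, -0.6, -0.6]
grip_width: 0.0868
grip_force: 0.0
```

```bash
cat >> h.py <<'E'
def wrist():
    P,a,o=pose();p=robot.camera('wrist')
    T=np.eye(4);T[:3,:3]=R.from_quat(o['tool_rot']).as_matrix();T[:3,3]=P
    C=np.linalg.inv(T@p['mount']);p['rvec']=cv2.Rodrigues(C[:3,:3])[0];p['tvec']=C[:3,3]
    return p
E
python3 - <<'E'
from h import *
np.set_printoptions(precision=4,suppress=True)
P,a,o=pose();print(P,a,o['q'])
p=wrist();save(p,'w1.png')
q0=dict(p)
for q in 'camera_center mount stage lever_pivot lever_knob'.split():
    print(q,[(np.round(x['at'],4),round(x['score'],2)) for x in robot.place_of(p,q)[:1]])
E
```

```text
[0.5146 0.0704 0.4528] 145.2282259041659 [-0.0817  0.185   1.3345  0.0039  1.6155 -1.0454]
camera_center [(array([0.5674, 0.1122, 0.2926]), 0.7)]
mount []
stage [(array([0.5656, 0.114 , 0.0308]), 0.93)]
lever_pivot [(array([0.5507, 0.0789, 0.2401]), 0.67)]
lever_knob [(array([0.5233, 0.0001, 0.2644]), 0.73)]
```

View pics/w1.png

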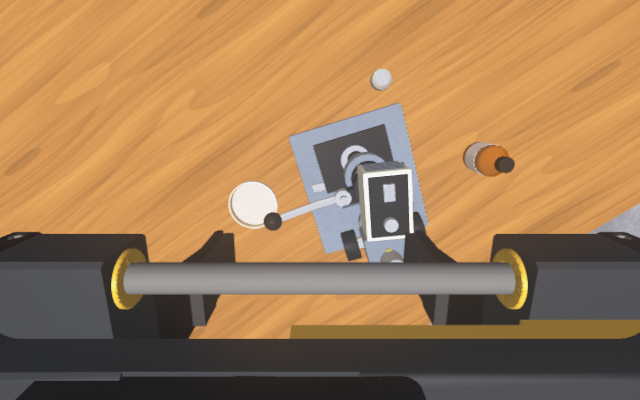

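The wrist view shows the stage plate's long edge from (314,145) to (385,125), the base edges (290,137)–(401,103), the camera's white-framed top (360,172)–(413,240) and the lever from (343,198) to the knob at (273,221).

```bash
cat >> h.py <<'E'
def edge(p,A,B,z,half=5):
    g=cv2.GaussianBlur(cv2.cvtColor(p['pixels'],cv2.COLOR_RGB2GRAY),(3,3),0).astype(float)
    A=np.array(A,float);B=np.array(B,float);d=(B-A)/np.linalg.norm(B-A);n=np.array([-d[1],d[0]])
    s=np.arange(-half,half+.01,.25);pts=[]
    for t in np.linspace(.1,.9,40):
        c=A+t*(B-A)+s[:,None]*n
        v=cv2.remap(g,c[:,0].astype(np.float32)[None],c[:,1].astype(np.float32)[None],1)[0]
        gr=np.abs(np.gradient(v))
        pts.append(c[gr.argmax()])
    pts=np.array(pts);w=onplane(p,pts,z)[:,:2].astype(np.float32)
    vx,vy,x0,y0=cv2.fitLine(w,cv2.DIST_HUBER,0,.01,.01).ravel()
    res=np.abs((w-[x0,y0])@[-vy,vx])
    return round(float(np.degrees(np.arctan2(vy,vx))%180),2),round(float(np.median(res))*1000,2),(round(float(x0),4),round(float(y0),4))
E
python3 - <<'E'
from h import *
p=wrist()
for n,A,B,z in [('stage long',(314,145),(385,125),.033),('base',(290,137),(401,103),.03),('base L(perp)',(290,137),(328,252),.03),('base R(perp)',(401,103),(424,200),.03),('stageL perp',(314,145),(325,182),.033),
  ('cam left',(360,175),(365,240),.317),('cam right',(409,170),(413,236),.317)]:
    print(n,edge(p,A,B,z))
E
```

```text
stage long (71.69, 0.27, (0.519, 0.1166))
base (71.78, 0.3, (0.4984, 0.1307))
base L(perp) (161.93, 0.37, (0.5705, 0.0089))
base R(perp) (156.19, 1.99, (0.6107, 0.1924))
stageL perp (162.36, 0.34, (0.5325, 0.0578))
cam left (157.12, 1.39, (0.5515, 0.0839))
cam right (153.38, 0.69, (0.5691, 0.1195))
```

```bash
python3 - <<'E'
from h import *
P,a,o=pose();print(P,a)
plan(P,a,[.566,.115,.42],152,3)
E
```

```text
[0.510887   0.06338213 0.45013565] 144.4469501038052
-0.0049,0.0247,0.0100,-2.52 | -0.0060,0.0244,0.0100,-2.52 | -0.0071,0.0242,0.0100,-2.52 |
```

Request:
servo_tool(rows=[-1, -0.005, 0.0245, 0.01, -2.5, -1, -0.006, 0.0245, 0.01, -2.5, -1, -0.007, 0.024, 0.01, -2.5, -1, 0, 0, 0, 0, -1, 0, 0, 0, 0])

```text
time: 3.63
position: [0.5661, 0.1155, 0.4191]
tool_rot: [0.242, 0.97, -0.001, -0.002]
ft_force: [-0.2, -0.3, 0.1]
grip_width: 0.087
grip_force: 0.0
```

```bash
python3 - <<'E'
from h import *
P,a,o=pose();print(P,a)
plan(P,a,[.566,.115,.276],152,5)
p=wrist();save(p,'w2.png')
t=robot.camera('top')
m=robot.outline_of(t,'camera_center')[0]['region'].astype(np.uint8)
for z in(.31,.316):
  print(cv2.minAreaRect((onplane(t,np.argwhere(m)[:,::-1],z)[:,:2]*1000).astype(np.float32)))
E
```

```text
[0.56614485 0.11548381 0.41911594] 152.02865563043048
-0.0000,-0.0001,0.0286,0.01 | -0.0000,-0.0001,0.0286,0.01 | -0.0000,-0.0001,0.0286,0.01 | -0.0000,-0.0001,0.0286,0.01 | -0.0000,-0.0001,0.0286,0.01
Traceback (most recent call last):
IndexError: list index out of range
```

View pics/w2.png

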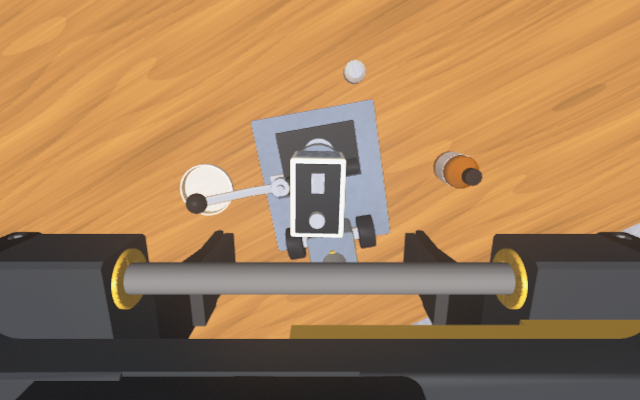

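The camera body is centred at column 318, between fingers centred at 320, with its long sides along the tool x axis. I'll descend.

Request:
servo_tool(rows=[-1, 0, 0, 0.0285, 0, -1, 0, 0, 0.0285, 0, -1, 0, 0, 0.0285, 0, -1, 0, 0, 0.0285, 0, -1, 0, 0, 0.0285, 0])

```text
time: 4.2
position: [0.5661, 0.1152, 0.2783]
tool_rot: [0.242, 0.97, 0.0, 0.001]
ft_force: [0.3, 0.1, -0.6]
grip_width: 0.087
grip_force: 0.0
```

Request:
servo_tool(rows=[0.3, 0, 0, 0, 0, 0.3, 0, 0, 0, 0, 0.6, 0, 0, 0, 0, 0.6, 0, 0, 0, 0, 0.6, 0, 0, 0, 0], newtons=10)

```text
time: 4.62
position: [0.5676, 0.1161, 0.2804]
tool_rot: [0.241, 0.97, 0.001, 0.002]
ft_force: [-0.3, 0.1, -0.1]
grip_width: 0.0616
grip_force: 0.0
```

```bash
python3 - <<'E'
from h import *
P,a,o=pose();print(P,a,o['q'],o['ft_force'],o['moment'],o['grip_width'],o['grip_force'])
E
```

```text
[0.56760009 0.11611189 0.28043912] 152.09187092637669 [ 9.01520203e-03  4.01704223e-01  1.48306601e+00 -3.37357030e-05
  1.25220448e+00 -1.07468631e+00] [-0.25883022  0.05953017 -0.13612677] [ 0.08763046 -0.13487431  0.03083617] 0.06158768452864636 0.0
```

Request:
servo_tool(rows=[1, 0, 0, 0, 0, 1, 0, 0, 0, 0, 1, 0, 0, 0, 0, 1, 0, 0, 0, 0, 1, 0, 0, 0, 0], newtons=15)

```text
time: 5.03
position: [0.566, 0.1143, 0.2792]
tool_rot: [0.241, 0.971, -0.002, 0.0]
ft_force: [-2.6, -4.6, 4.8]
grip_width: 0.0438
grip_force: 14.9
```

Request:
servo_tool(rows=[1, 0, 0, 0, 0, 1, 0, 0, 0, 0], newtons=40)

```text
time: 5.2
position: [0.566, 0.1142, 0.2792]
tool_rot: [0.241, 0.971, -0.002, 0.0]
ft_force: [-2.8, -6.0, 3.9]
grip_width: 0.0437
grip_force: 39.9
```

```bash
cat > s.py <<'E'
from h import *
np.set_printoptions(precision=4,suppress=True)
P,a,o=pose();print(o['time'],P,round(a,2),'q6',round(o['q'][5],3),o['ft_force'],o['moment'],o['joint_torque'][5],o['grip_width'],o['grip_force'])
E
python3 s.py
```

```text
5.2 [0.566  0.1142 0.2792] 152.11 q6 -1.075 [-2.841  -5.9765  3.9476] [-0.8565  0.266  -0.0856] -0.03944431780837476 0.04365657825262448 39.857657395186834
```

Request:
servo_tool(rows=[1, -0.0005, -0.001, -0.002, 0, 1, 0, 0, 0, 3, 1, 0, 0, 0, 3, 1, 0, 0, 0, 3, 1, 0, 0, 0, 3])

```text
time: 5.62
position: [0.5658, 0.114, 0.2795]
tool_rot: [0.342, 0.94, -0.001, -0.0]
ft_force: [0.5, -3.0, -2.1]
grip_width: 0.0436
grip_force: 39.8
```

```bash
python3 s.py
```

```text
5.6167 [0.5658 0.114  0.2795] 139.98 q6 -0.865 [ 0.5385 -2.987  -2.1122] [-0.6684 -0.0953  0.0313] -0.3545328788459301 0.04358544013513691 39.81391444453038
```

Request:
servo_tool(rows=[1, 0, -0.0005, 0, 3, 1, 0, 0, 0, 3, 1, 0, 0, 0, 3, 1, 0, 0, 0, 3, 1, 0, 0, 0, 0])

```text
time: 6.03
position: [0.5657, 0.1139, 0.2794]
tool_rot: [0.438, 0.899, -0.001, -0.0]
ft_force: [-1.2, -3.1, -2.9]
grip_width: 0.0434
grip_force: 39.8
```

```bash
python3 s.py
```

```text
6.0333 [0.5657 0.1139 0.2794] 128.06 q6 -0.658 [-1.1757 -3.1113 -2.9466] [-0.5922 -0.2388  0.0325] 0.31597690656781197 0.04341034862698045 39.82501543359831
```

Request:
servo_tool(rows=[1, 0, 0, 0.0001, 3, 1, 0, 0, 0, 3, 1, 0, 0, 0, 3, 1, 0, 0, 0, 3, 1, 0, 0, 0, 0])

```text
time: 6.45
position: [0.5656, 0.1138, 0.2794]
tool_rot: [0.529, 0.849, -0.001, -0.0]
ft_force: [-0.4, -4.5, -3.8]
grip_width: 0.0439
grip_force: 39.8
```

```bash
python3 s.py
```

```text
6.45 [0.5656 0.1138 0.2794] 116.13 q6 -0.449 [-0.4438 -4.5437 -3.7985] [-0.8194 -0.1176 -0.0223] 0.31671926379203796 0.043866349409089754 39.824064840213396
```

Request:
servo_tool(rows=[1, 0, -0.0005, 0.0008, 3, 1, 0, 0, 0, 3, 1, 0, 0, 0, 3, 1, 0, 0, 0, 3, 1, 0, 0, 0, 0])

```text
time: 6.87
position: [0.5655, 0.1137, 0.2792]
tool_rot: [0.614, 0.789, -0.001, 0.0]
ft_force: [-1.1, -4.4, -0.7]
grip_width: 0.0437
grip_force: 39.8
```

```bash
python3 s.py
```

```text
6.8667 [0.5655 0.1137 0.2792] 104.18 q6 -0.241 [-1.1143 -4.4247 -0.7358] [-0.907  -0.0839  0.0029] 0.3162400424480438 0.043684019828811066 39.82950364239514
```

Request:
servo_tool(rows=[1, 0, -0.0005, 0.0005, 3, 1, 0, 0, 0, 3, 1, 0, 0, 0, 3, 1, 0, 0, 0, 3, 1, 0, 0, 0, 0])

```text
time: 7.28
position: [0.5653, 0.1137, 0.2791]
tool_rot: [0.693, 0.721, -0.0, 0.001]
ft_force: [-0.2, -4.8, 0.7]
grip_width: 0.0439
grip_force: 39.8
```

```bash
python3 s.py
```

```text
7.2833 [0.5653 0.1137 0.2791] 92.21 q6 -0.033 [-0.2365 -4.8454  0.6842] [-1.0284 -0.0724  0.0217] 0.3155617229640484 0.043862046922930144 39.83325816487195
```

Request:
servo_tool(rows=[1, 0, -0.001, 0, 6, 1, 0, 0, 0, 6, 1, 0, 0, 0, 6, 1, 0, 0, 0.0001, 6, 1, 0, 0, 0, 6])

```text
time: 7.7
position: [0.5649, 0.1136, 0.2789]
tool_rot: [0.857, 0.515, 0.001, 0.001]
ft_force: [0.6, -5.5, -1.4]
grip_width: 0.0435
grip_force: 39.8
```

Request:
servo_tool(rows=[1, 0.0005, -0.0005, 0.0001, 6, 1, 0, 0, 0, 6, 1, 0, 0, 0, 6, 1, 0, 0, 0.0001, 6, 1, 0, 0, 0, 0])

```text
time: 8.12
position: [0.5646, 0.1138, 0.2788]
tool_rot: [0.945, 0.326, 0.0, 0.001]
ft_force: [0.3, -5.4, 0.0]
grip_width: 0.0435
grip_force: 39.8
```

```bash
python3 s.py
```

```text
8.1167 [0.5646 0.1138 0.2788] 38.11 q6 0.913 [ 0.3137 -5.3758  0.0269] [-1.1825 -0.2113  0.0196] 0.521943736821413 0.043501052249158484 39.84238902863581
```

Request:
servo_tool(rows=[-1, 0, 0, 0, 0, -1, 0, 0, 0, 0, -1, 0, 0, 0, 0, -1, 0, 0, -0.03, 0, -1, 0, 0, -0.04, -7])

```text
time: 8.53
position: [0.5612, 0.116, 0.3452]
tool_rot: [0.923, 0.385, -0.004, -0.003]
ft_force: [1.0, 0.0, -0.3]
grip_width: 0.0691
grip_force: 0.0
```

Request:
servo_tool(rows=[-1, 0, 0, 0, -7, -1, 0, 0, 0, -7, -1, 0, 0, 0, -7, -1, 0, 0, 0, -7, -1, 0, 0, 0, -7])

```text
time: 8.95
position: [0.5637, 0.1161, 0.3485]
tool_rot: [0.763, 0.647, 0.001, -0.001]
ft_force: [-0.6, -0.4, -0.8]
grip_width: 0.0866
grip_force: 0.0
```

Request:
servo_tool(rows=[-1, 0, 0, 0, -7, -1, 0, 0, 0, -7, -1, 0, 0, 0, -7, -1, 0, 0, 0, -7, -1, 0, 0, 0, -7])

```text
time: 9.37
position: [0.5637, 0.1161, 0.3484]
tool_rot: [0.533, 0.846, 0.001, -0.001]
ft_force: [0.5, -0.8, 0.5]
grip_width: 0.0868
grip_force: 0.0
```

Request:
servo_tool(rows=[-1, 0, 0, 0, -7, -1, 0, 0, 0, -7, -1, 0, 0, 0, -7, -1, 0, 0, 0, -7, -1, 0, 0, 0, -7])

```text
time: 9.78
position: [0.5637, 0.1162, 0.3484]
tool_rot: [0.254, 0.967, 0.001, -0.0]
ft_force: [-0.1, -0.1, 0.1]
grip_width: 0.0873
grip_force: 0.0
```

Request:
servo_tool(rows=[-1, 0, 0, 0, -7, -1, 0, 0, 0, -7, -1, 0, 0, 0, -7, -1, 0, 0, 0, -7, -1, 0, 0, 0, -7])

```text
time: 10.2
position: [0.5637, 0.1161, 0.3484]
tool_rot: [-0.049, 0.999, 0.001, 0.0]
ft_force: [0.6, -0.4, -0.1]
grip_width: 0.0868
grip_force: 0.0
```

Request:
servo_tool(rows=[-1, 0, 0, 0, -7, -1, 0, 0, 0, -7, -1, 0, 0, 0, -7, -1, 0, 0, 0, -7, -1, 0, 0, 0, -5])

```text
time: 10.62
position: [0.5637, 0.1161, 0.3484]
tool_rot: [-0.33, 0.944, 0.001, 0.0]
ft_force: [0.0, 0.2, 0.1]
grip_width: 0.0872
grip_force: 0.0
```

Request:
servo_tool(rows=[-1, 0, 0, 0, 0, -1, 0, 0, 0, 0])

```text
time: 10.78
position: [0.5637, 0.1158, 0.3484]
tool_rot: [-0.326, 0.945, 0.001, 0.0]
ft_force: [-0.4, 0.9, 0.7]
grip_width: 0.0868
grip_force: 0.0
```

```bash
python3 s.py; python3 - <<'E'
from h import *
p=wrist();save(p,'w3.png')
E
```

```text
10.7833 [0.5637 0.1158 0.3484] -141.96 q6 -2.227 [-0.361   0.9408  0.6783] [ 0.1738 -0.0993 -0.0118] -0.0766974943690002 0.0868434201191353 0.0
```

View pics/w3.png

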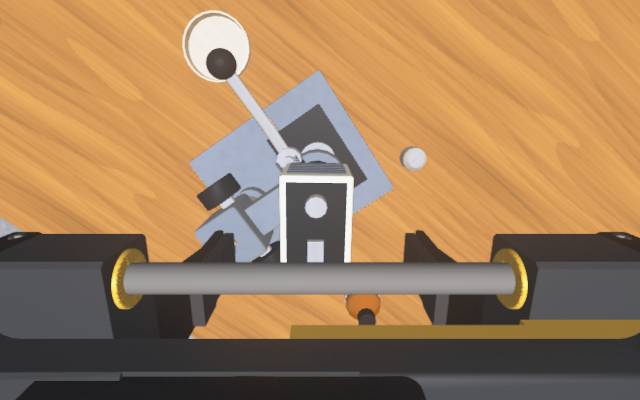

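The camera is centred at column 317 and aligned with the fingers. The stage edges (320,105)–(366,180) and the base edge (320,70)–(392,186) are visible for a second angle check.

```bash
python3 - <<'E'
from h import *
p=wrist()
for n,A,B,z in [('stage long',(320,105),(366,180),.033),('base',(320,70),(392,186),.03),('base perp',(320,70),(190,165),.03),('camL',(280,182),(279,258),.317),('camR',(353,182),(352,258),.317)]:
    print(n,edge(p,A,B,z))
P,a,o=pose();plan(P,a,[.565,.114,.279],-142,3)
E
```

```text
stage long (71.82, 0.19, (0.5236, 0.1271))
base (71.94, 0.16, (0.5001, 0.1326))
base perp (162.04, 0.16, (0.5728, 0.0078))
camL (36.62, 0.07, (0.5753, 0.0934))
camR (37.44, 0.17, (0.5485, 0.1275))
-0.0000,-0.0006,0.0231,0.01 | -0.0000,-0.0006,0.0231,0.01 | -0.0000,-0.0006,0.0231,0.01 |
```

Request:
servo_tool(rows=[-1, 0, -0.0006, 0.023, 0, -1, 0, -0.0006, 0.023, 0, -1, 0, -0.0006, 0.023, 0, 0, 0, 0, 0, 0, 0.5, 0, 0, 0, 0])

```text
time: 11.3
position: [0.5642, 0.1137, 0.2785]
tool_rot: [-0.326, 0.945, 0.001, -0.001]
ft_force: [-0.0, 0.4, 0.7]
grip_width: 0.0803
grip_force: 0.0
```

Request:
servo_tool(rows=[1, 0, 0, 0, 0, 1, 0, 0, 0, 0, 1, 0, 0, 0, 0, 1, 0, 0, 0, 0, 1, 0, 0, 0, 0], newtons=15)

```text
time: 11.72
position: [0.5653, 0.1137, 0.2802]
tool_rot: [-0.326, 0.945, -0.0, 0.001]
ft_force: [0.3, -0.3, -0.5]
grip_width: 0.0486
grip_force: 0.0
```

Request:
servo_tool(rows=[1, 0, 0, 0, 0, 1, 0, 0, 0, 0], newtons=45)

```text
time: 11.88
position: [0.565, 0.1139, 0.28]
tool_rot: [-0.326, 0.945, 0.0, 0.0]
ft_force: [-0.7, 1.3, 2.0]
grip_width: 0.0437
grip_force: 44.9
```

```bash
python3 s.py
```

```text
11.8833 [0.565  0.1139 0.28  ] -141.9 q6 -2.231 [-0.7298  1.2645  1.9734] [ 0.2355  0.0955 -0.0353] -0.025844599585980177 0.04374031725224941 44.907932390851784
```

Request:
servo_tool(rows=[1, 0, 0, 0, 5, 1, 0, 0, 0, 5, 1, 0, 0, 0, 5, 1, 0, 0, 0.0001, 5, 1, 0, 0, 0, 0])

```text
time: 12.3
position: [0.565, 0.1139, 0.2799]
tool_rot: [-0.157, 0.988, 0.0, 0.0]
ft_force: [-0.8, 1.6, 4.2]
grip_width: 0.0436
grip_force: 44.9
```

```bash
python3 s.py
```

```text
12.3 [0.565  0.1139 0.2799] -161.97 q6 -1.881 [-0.8332  1.5734  4.2287] [ 0.3101  0.0823 -0.0237] 0.4876909777522087 0.04360968111465558 44.90877810414531
```

Request:
servo_tool(rows=[1, 0, 0, 0, 5, 1, 0, 0, 0, 5, 1, 0, 0, 0, 5, 1, 0, 0, 0.0001, 5, 1, 0, 0, 0, 0])

```text
time: 12.72
position: [0.5649, 0.1139, 0.2797]
tool_rot: [0.016, 1.0, 0.0, 0.0]
ft_force: [-1.7, 2.5, 4.7]
grip_width: 0.0442
grip_force: 44.9
```

```bash
python3 s.py
```

```text
12.7167 [0.5649 0.1139 0.2797] 178.14 q6 -1.534 [-1.7243  2.5214  4.671 ] [0.312  0.1006 0.0146] 0.4883558861911297 0.04418653869350965 44.90796620309993
```

Request:
servo_tool(rows=[1, 0, 0, 0, 5, 1, 0, 0, 0, 5, 1, 0, 0, 0, 5, 1, 0, 0, 0.0001, 5, 1, 0, 0, 0, 0])

```text
time: 13.13
position: [0.5649, 0.114, 0.2796]
tool_rot: [0.188, 0.982, 0.0, 0.0]
ft_force: [-0.4, 2.0, 5.2]
grip_width: 0.0436
grip_force: 44.9
```

```bash
python3 s.py
```

```text
13.1333 [0.5649 0.114  0.2796] 158.29 q6 -1.187 [-0.3752  2.0424  5.1753] [0.3526 0.1672 0.3601] 0.8448611944913864 0.04359799167479165 44.85990627435967
```

Request:
servo_tool(rows=[1, 0, 0, -0.0015, 5, 1, 0, 0, 0, 5, 1, 0, 0, 0, 5, 1, 0, 0, 0, 5, 1, 0, 0, 0.0001, 5])

```text
time: 13.55
position: [0.5649, 0.1141, 0.2797]
tool_rot: [0.397, 0.918, 0.0, -0.0]
ft_force: [0.6, 2.4, 0.4]
grip_width: 0.0434
grip_force: 44.8
```

```bash
python3 s.py
```

```text
13.55 [0.5649 0.1141 0.2797] 133.23 q6 -0.75 [0.6085 2.424  0.3833] [ 0.4512 -0.1433  0.4289] -0.2680116053670645 0.04342452245158853 44.84538843476912
```

Request:
servo_tool(rows=[1, 0, 0, 0, 5, 1, 0, 0, 0, 5, 1, 0, 0, 0, 5, 1, 0, 0, 0, 5, 1, 0, 0, 0.0001, 5])

```text
time: 13.97
position: [0.5649, 0.1141, 0.2795]
tool_rot: [0.586, 0.81, 0.0, -0.0]
ft_force: [-0.1, 2.9, 0.1]
grip_width: 0.0438
grip_force: 44.8
```

```bash
python3 s.py
```

```text
13.9667 [0.5649 0.1141 0.2795] 108.23 q6 -0.313 [-0.0506  2.8726  0.1266] [ 0.4085 -0.143   0.4289] -0.2678682468831539 0.04379119095844284 44.84394524435629
```

Request:
servo_tool(rows=[1, 0, 0, 0, 5, 1, 0, 0, 0, 5, 1, 0, 0, 0, 5, 1, 0, 0, 0, 5, 1, 0, 0, 0.0001, 5])

```text
time: 14.38
position: [0.565, 0.1142, 0.2794]
tool_rot: [0.748, 0.664, 0.0, -0.0]
ft_force: [-0.4, 3.9, -0.4]
grip_width: 0.0434
grip_force: 44.8
```

```bash
python3 s.py
```

```text
14.3833 [0.565  0.1142 0.2794] 83.23 q6 0.123 [-0.3821  3.9451 -0.3858] [ 0.4293 -0.1573  0.3648] -0.26797578670084476 0.04343567108811632 44.84260554098
```

Request:
servo_tool(rows=[1, 0, 0, 0, 4, 1, 0, 0, 0, 4, 1, 0, 0, 0, 4, 1, 0, 0, 0, 2.2, 1, 0, 0, 0, 0])

```text
time: 14.8
position: [0.565, 0.1142, 0.2794]
tool_rot: [0.823, 0.568, 0.0, -0.001]
ft_force: [0.4, 3.1, -1.8]
grip_width: 0.0437
grip_force: 44.9
```

```bash
python3 s.py
```

```text
14.8 [0.565  0.1142 0.2794] 69.18 q6 0.368 [ 0.3619  3.1459 -1.8308] [ 0.5387 -0.2672  0.3878] 0.6115178391337395 0.04366272017299726 44.851392733398825
```

Request:
servo_tool(rows=[-1, 0, 0, 0, 0, -1, 0, 0, 0, 0, -1, 0, 0, 0, 0, -1, 0, 0, 0, 0, -1, 0, 0, -0.03, 0])

```text
time: 15.22
position: [0.5611, 0.1131, 0.3049]
tool_rot: [0.825, 0.566, -0.006, -0.004]
ft_force: [-0.6, -0.5, -0.2]
grip_width: 0.0689
grip_force: 0.0
```

Request:
servo_tool(rows=[-1, 0, 0, -0.04, 0, -1, 0, 0, -0.04, 0, -1, 0, 0, 0, 0, -1, 0, 0, 0, 0, -1, 0, 0, 0, 0])

```text
time: 15.63
position: [0.5645, 0.1134, 0.3901]
tool_rot: [0.825, 0.566, -0.0, 0.0]
ft_force: [-1.1, 0.6, -0.0]
grip_width: 0.0863
grip_force: 0.0
```

```bash
python3 s.py; python3 - <<'E'
from h import *
p=wrist();save(p,'w4.png')
E
```

```text
15.6333 [0.5645 0.1134 0.3901] 68.91 q6 0.372 [-1.0607  0.554  -0.0453] [-0.09   -0.0374  0.0103] -0.0010352127355872653 0.0862677212578968 0.0
```

View pics/w4.png

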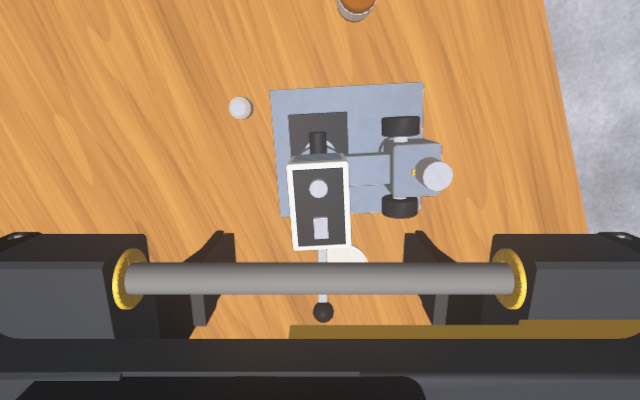

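The camera shows (288,166)–(351,246) with its sides near parallel to the base's left edge (270,91)–(281,216). The knob is at (323,312). I'll check the angles numerically.

```bash
python3 - <<'E'
from h import *
p=wrist()
for n,A,B,z in [('base long',(270,91),(281,216),.03),('stage long',(289,116),(292,158),.033),('base perp',(270,91),(423,83),.03),('camL',(288,166),(294,249),.317),('camR',(347,163),(351,246),.317),('cambot',(294,249),(351,246),.317)]:
    print(n,edge(p,A,B,z))
for q in('lever_knob','camera_center','stage'): print(q,[(np.round(x['at'],4),round(x['score'],2)) for x in robot.place_of(p,q)[:1]])
t=robot.camera('side')
for q in('lever_knob','lever_pivot','mount','camera_center'): print(q,[(np.round(x['at'],4),round(x['score'],2)) for x in robot.place_of(t,q)[:1]])
P,a,o=pose();plan(P,a,[.525,.001,P[2]],71,3)
E
```

```text
base long (72.05, 0.32, (0.5018, 0.134))
stage long (72.69, 0.43, (0.5331, 0.154))
base perp (162.07, 0.34, (0.6417, 0.1916))
camL (72.44, 0.15, (0.549, 0.1189))
camR (72.22, 0.15, (0.583, 0.1092))
cambot (162.69, 0.21, (0.5583, 0.0858))
lever_knob [(array([0.5257, 0.0009, 0.2659]), 0.79)]
camera_center [(array([0.5663, 0.1103, 0.29  ]), 0.85)]
stage [(array([0.5646, 0.1151, 0.0315]), 0.61)]
lever_knob [(array([0.5266, 0.0034, 0.2616]), 0.51)]
lever_pivot [(array([0.5557, 0.0784, 0.2462]), 0.91)]
mount [(array([0.565 , 0.1135, 0.2472]), 0.69)]
camera_center [(array([0.5659, 0.1122, 0.2938]), 0.64)]
-0.0398,0.0011,-0.0000,-0.70 | -0.0398,0.0006,-0.0000,-0.70 | -0.0398,0.0001,-0.0000,-0.70 |
```

The camera is square to within about 0.4°. Next is the lever.

Request:
servo_tool(rows=[-0.3, -0.04, 0.001, 0, -0.7, -0.3, -0.04, 0.0005, 0, -0.7, -0.3, -0.0395, 0, 0, -0.7, -0.3, 0, 0, 0, 0, -0.3, 0, 0, 0, 0])

```text
time: 16.55
position: [0.5244, -0.0006, 0.3905]
tool_rot: [0.815, 0.579, 0.0, 0.0]
ft_force: [0.6, -0.1, -0.1]
grip_width: 0.0623
grip_force: 0.0
```

Request:
servo_tool(rows=[-0.3, 0, 0, 0, 0, -0.3, 0, 0, 0, 0])

```text
time: 16.72
position: [0.5251, 0.0019, 0.3903]
tool_rot: [0.814, 0.581, 0.0, -0.0]
ft_force: [-0.6, 0.7, 0.3]
grip_width: 0.0573
grip_force: 0.0
```

```bash
python3 s.py; python3 - <<'E'
from h import *
P,a,o=pose();plan(P,a,[.5255,.0015,.261],71,5)
p=wrist();save(p,'w5.png')
E
```

```text
16.7167 [0.5251 0.0019 0.3903] 71.06 q6 0.121 [-0.5767  0.6822  0.3348] [ 0.0232 -0.0575  0.0129] 0.0027865139418281615 0.05733110724848839 0.0
-0.0001,0.0001,0.0259,0.01 | -0.0001,0.0001,0.0259,0.01 | -0.0001,0.0001,0.0259,0.01 | -0.0001,0.0001,0.0259,0.01 | -0.0001,0.0001,0.0259,0.01
```

View pics/w5.png

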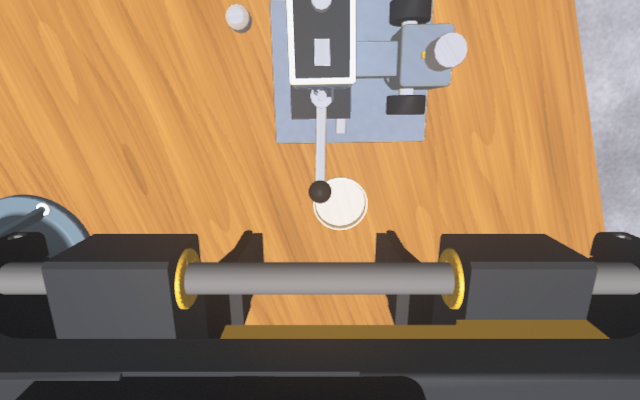

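The knob, at (320,191), is centred between the fingers. I'll descend around it.

Request:
servo_tool(rows=[-0.3, 0, 0, 0.026, 0, -0.3, 0, 0, 0.026, 0, -0.3, 0, 0, 0.026, 0, -0.3, 0, 0, 0.026, 0, -0.3, 0, 0, 0.025, 0])

```text
time: 17.18
position: [0.5249, 0.0025, 0.26]
tool_rot: [0.813, 0.582, 0.0, 0.0]
ft_force: [-0.0, 0.4, -0.0]
grip_width: 0.0563
grip_force: 0.0
```

Request:
servo_tool(rows=[0, 0, 0, 0, 0, 0, 0, 0, 0, 0, 0, 0, 0, 0, 0], newtons=5)

```text
time: 17.43
position: [0.5259, 0.0016, 0.2624]
tool_rot: [0.814, 0.581, 0.001, 0.001]
ft_force: [-0.4, 0.1, -0.5]
grip_width: 0.0462
grip_force: 0.0
```

Request:
servo_tool(rows=[0, 0, -0.005, 0, 3.5, 0, 0, -0.005, 0, 3.5, 0, 0, -0.005, 0, 3.5, 0, 0, -0.005, 0, 3.5, 0, 0.0005, -0.005, 0, 3.5])

```text
time: 17.85
position: [0.5055, 0.0118, 0.2639]
tool_rot: [0.894, 0.449, 0.003, 0.003]
ft_force: [3.0, -2.3, -1.7]
grip_width: 0.0435
grip_force: 1.6
```

```bash
python3 s.py
```

```text
17.85 [0.5055 0.0118 0.2639] 53.35 q6 0.442 [ 3.049  -2.3419 -1.7256] [-0.3433 -0.4267  0.0022] -0.5383729934692383 0.04354585889904019 1.6035470366477966
```

Request:
servo_tool(rows=[0, 0, -0.005, 0, 3.5, 0, 0.0005, -0.005, 0, 3.5, 0, 0, -0.005, 0, 3.5, 0, 0, -0.005, 0, 3.5, 0, 0.0005, -0.005, 0, 3.5])

```text
time: 18.27
position: [0.4878, 0.0293, 0.2638]
tool_rot: [0.951, 0.308, 0.003, 0.003]
ft_force: [1.1, -2.6, -1.1]
grip_width: 0.0437
grip_force: 1.7
```

Request:
servo_tool(rows=[0, 0, -0.005, 0, 3.5, 0, 0.0005, -0.005, 0, 3.5, 0, 0, -0.005, 0, 3.5, 0, 0, -0.005, 0, 3.5, 0, 0.0005, -0.005, 0, 3.5])

```text
time: 18.68
position: [0.476, 0.0515, 0.2637]
tool_rot: [0.987, 0.16, 0.003, 0.002]
ft_force: [-0.0, -4.2, -0.3]
grip_width: 0.044
grip_force: 1.8
```

```bash
python3 s.py; python3 - <<'E'
from h import *
P,a,o=pose()
c=np.array([.553,.078]);v=P[:2]-c;print('r',np.linalg.norm(v),'phi',(-108.1-np.degrees(np.arctan2(v[1],v[0])))%360,71.9-a)
E
```

```text
18.6833 [0.476  0.0515 0.2637] 18.37 q6 1.127 [-0.0238 -4.181  -0.3276] [-0.6565 -0.0473 -0.0637] -0.601440891623497 0.043961885816985825 1.778211034834385
r 0.08139927662528247 phi 52.87869578892034 53.53043048990127
```

Request:
servo_tool(rows=[0, 0, -0.005, 0, 3.5, 0, 0.0005, -0.005, 0, 3.5, 0, 0, -0.005, 0, 3.5, 0, 0, -0.005, 0, 3.5, 0, 0.0005, -0.005, 0, 3.5])

```text
time: 19.1
position: [0.4715, 0.0762, 0.2637]
tool_rot: [1.0, 0.008, 0.002, 0.002]
ft_force: [0.2, -3.3, 0.7]
grip_width: 0.0432
grip_force: 1.8
```

Request:
servo_tool(rows=[0, 0, -0.004, 0, 3, 0, 0, -0.004, 0, 3, 0, 0, -0.003, 0, 2, 0, 0, -0.002, 0, 1, 0, 0, 0, 0, 0])

```text
time: 19.52
position: [0.472, 0.0899, 0.2632]
tool_rot: [0.998, -0.069, 0.002, 0.001]
ft_force: [-0.2, -2.2, 2.3]
grip_width: 0.0435
grip_force: 1.1
```

```bash
cat >> s.py <<'E'
c=np.array([.553,.078]);v=P[:2]-c;print('r',np.linalg.norm(v),'phi',(-108.1-np.degrees(np.arctan2(v[1],v[0])))%360,71.9-a)
E
python3 s.py
```

```text
19.5167 [0.472  0.0899 0.2632] -7.95 q6 1.666 [-0.2378 -2.1552  2.3149] [-0.4447  0.1061 -0.0001] 0.13473107479512691 0.04350719473006221 1.1368772014975548
r 0.08185527016101284 phi 80.22960877315467 79.84809828143517
```

Request:
servo_tool(rows=[0, 0, -0.002, 0, 1.5, 0, 0, -0.002, 0, 1.5, 0, 0, -0.002, 0, 1, 0, 0, 0, 0, 0])

```text
time: 19.85
position: [0.4729, 0.0944, 0.2627]
tool_rot: [0.995, -0.104, 0.002, 0.002]
ft_force: [-0.5, -7.1, 3.2]
grip_width: 0.0436
grip_force: 3.1
```

```bash
python3 s.py
```

```text
19.85 [0.4729 0.0944 0.2627] -11.93 q6 1.748 [-0.5302 -7.1426  3.2144] [-1.206   0.0125  0.0043] 0.12099710293114185 0.04356627304821988 3.123644068837166
r 0.08173124443045209 phi 83.47725513979952 83.82658975695809
```

Request:
servo_tool(rows=[0, 0, -0.0015, 0, 0, 0, 0, 0, 0, 0])

```text
time: 20.02
position: [0.473, 0.0948, 0.2626]
tool_rot: [0.995, -0.103, 0.002, 0.003]
ft_force: [-0.7, -8.7, 3.7]
grip_width: 0.0444
grip_force: 4.7
```

```bash
python3 s.py
```

```text
20.0167 [0.473  0.0948 0.2626] -11.87 q6 1.751 [-0.7282 -8.7109  3.7089] [-1.7677  0.1874  0.0129] 0.012764980201609433 0.044440390170304926 4.740856289863586
r 0.08173332790537795 phi 83.75383843853717 83.7699122681158
```

Request:
servo_tool(rows=[-0.3, 0, 0.004, 0, 0, -0.3, 0, 0.005, 0, 0, -0.3, 0, 0.003, 0, 0, -0.3, 0, 0, 0, 0, -0.3, 0, 0, -0.03, 0])

```text
time: 20.43
position: [0.4654, 0.0859, 0.2869]
tool_rot: [0.994, -0.105, -0.006, -0.0]
ft_force: [-0.6, 0.2, 0.1]
grip_width: 0.0562
grip_force: 0.0
```

Request:
servo_tool(rows=[-0.3, 0, 0, -0.04, 0, -0.3, 0, 0, -0.04, 0, -0.3, -0.02, 0, -0.03, 0, -0.3, 0, 0, 0, 0, -0.3, 0, 0, 0, 0])

```text
time: 20.85
position: [0.4501, 0.0904, 0.4032]
tool_rot: [0.995, -0.104, 0.002, -0.001]
ft_force: [0.5, 0.4, -1.3]
grip_width: 0.0569
grip_force: 0.0
```

```bash
python3 s.py; python3 - <<'E'
from h import *
p=wrist();save(p,'w6.png')
for q in('lever_knob','camera_center'): print(q,[(np.round(x['at'],4),round(x['score'],2)) for x in robot.place_of(p,q)[:1]])
E
```

```text
20.85 [0.4501 0.0904 0.4032] -11.96 q6 1.733 [ 0.5146  0.4398 -1.2883] [0.024  0.0176 0.039 ] 0.0029856229957658798 0.05689860047248885 0.0
r 0.1036487362971363 phi 78.75574278520492 83.85566577074006
lever_knob [(array([0.4715, 0.0815, 0.2643]), 0.96)]
camera_center [(array([0.5687, 0.1095, 0.2883]), 0.97)]
```

View pics/w6.png

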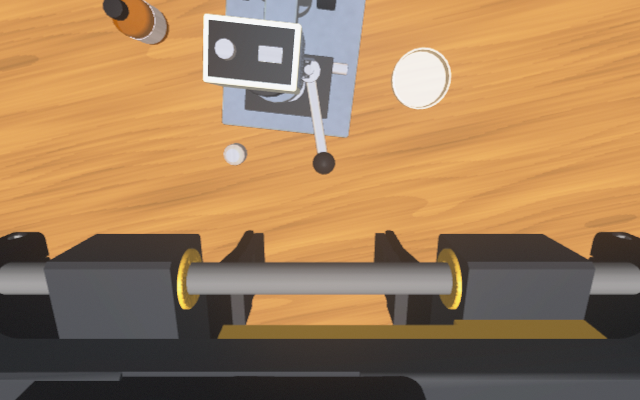

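The lever is shut: the knob at (323,163) lies within 2 mm of its computed closed position. I'll check the camera once more and hand in.

```bash
python3 - <<'E'
from h import *
p=wrist()
c=edge(p,(205,15),(302,22),.317);d=edge(p,(204,83),(297,90),.317);b=edge(p,(222,124),(349,136),.03);print(c,d,b)
if abs(d[0]-b[0])<3: print(robot.hand_in())
E
```

```text
(72.31, 0.08, (0.581, 0.104)) (72.23, 0.14, (0.5437, 0.1174)) (71.93, 0.74, (0.4959, 0.1187))
the job is handed in; nothing more can be done
None
```

The job is handed in: the camera is screwed down past the point where its ring gripped and sits about 0.4° off square with the stage, the clamp lever is shut against its stop, and the gripper is clear of everything.

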